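Reset the block heater's cut-out through its service hole

ROBOT

A 6-joint arm with a two-finger parallel gripper is mounted at the origin on the work surface. World frame = base frame: x ahead of the robot, y to its left, z up, the work surface at z = 0. Lengths are in mm, angles in rad, forces in N, time in s.
With the tool pointing down it reaches from about 275 to 750 mm from the base axis. Payload 10.2 kg.
Tool frame: the origin (TCP) lies between the finger pads; the fingertips stand 8 mm ahead of it and the grasp point (between the pads) lies 11 mm behind it; z points along the fingers, x is the direction in which the jaws open and shut, and the axes are right-handed (so a half turn about z gives the same grasp; the last joint's range is limited). The gripper opens to 85 mm and grips with 20 to 120 N. Pads are 22 mm wide; open, the fingers measure 114 mm over their backs; the gripper's body (76 mm by 85 mm) begins 54 mm behind the grasp point. The pads swing forward as they close: fully open they stand 13 mm farther back than shut.
Start: joints at [1.081, 0.313, 1.498, -0, 1.331, -0.223], TCP at [138.427, 506.428, 239.294] pointing down, gripper open.
Joint ranges: [-2.94, 2.94], [-0.97, 2.17], [0.19, 2.56], [-1.23, 4.37], [0.02, 3.11], [-2.88, 2.88]. Speed limits (rad/s): [2.39, 2.39, 3.01, 3.14, 3.14, 3.14].

INTERFACE

Orientations are given as a unit quaternion [w, x, y, z].
In Python, from rig import sense, eyes, ctrl gives the robot as it stands.
- The arm moves only by the tool move_arm, never from a script. Its argument "rows" is a list that holds one entry, the list of rows, each a list of 5 numbers: the shift along the tool's x, y, z in mm, then the turn about the tool's z in units of 6 degrees (1.0 is 6 degrees), then the gripper command: -1 is shut, 1 is fully open, values between are in proportion. In form: [[[dx, dy, dz, roll, jaw], ...]]. A call has 1 to 12 rows; each row is the pose to reach, as a shift and turn from the pose measured when the call began, along the tool's axes at that moment; what a row does not reach only later rows make up. A row lasts 1/8 s, in which the tool goes at most 62.5 mm and 10.7 degrees, less where a joint would pass 70% of its speed; a pose out of reach is approached as far as the arm can. A call with a gripper value outside its range is refused whole. The fingers move at their own pace and stop on an object; "squeeze" is the grip in N (left out, the last holds). Time passes only in rows, so rows that repeat a pose let the fingers close. It gives the time, the measured TCP pose, the force and the opening at its end, in the units of the state.
- sense(): the state, without advancing time (a new reading comes with each control period).
- eyes.capture(name): name is "scene" or "top" or "wrist"; returns a dict with "color" (384x512x3 uint8, blue, green, red), "vertical_fov" (degrees; the focal length in pixels is half the picture's height over the tangent of half this angle, whatever the lens; pixels are square), "cx", "cy" (the principal point, pixels), "xyz" and "attitude" of the camera in the world. Camera axes: x right, y down, z forward; pixel columns grow to the right and rows downward; lengths in mm; the calibration is good to about 2 mm. A picture is of the moment at which its call begins. There is no depth.
- ctrl.finish_job(): hands the job in, once; it reports no verdict.
The state is a dict: "time_s": time; "joints": joint angles; "dq": joint speeds; "tau": joint torques, N m; "eef_pos": TCP position; "ee_rot": TCP orientation; "force": force on the tool from outside, world axes, zero at the start; "wrist_torque": the same for the moment, N m; "grip_width": opening from 0.0 (shut) to 1.0 (fully open).
Only numpy, scipy, OpenCV 4.12 (cv2) and the standard library are available. Lean on these libraries where they do the work, as an engineer would, in place of code of your own. Each camera call takes 0.05 s, during which the arm holds its last target. There are 200 camera calls.

TASK

The block heater has tripped. First lift its hinged clear lid right open until it rests back on its stop, then take the stylus from its stand, reach its thin end down through the single small round hole in the heater's plain inner plate and press the recessed reset button fully down. Finish while still holding the stylus with the button held down and the lid left open, and do not disturb the bottle, the carton or the jar.

Things in the scene. Friction and masses are not known exactly. Their poses are not given: they have to be found in the camera images.
- heater: fixed white block heater, 190 (x) x 220 (y) x 85 mm high. Origin: centre of its underside. Its -x side is the front (display, lid grip), the hinge is at +x, z up. It stands on either side of the bench. Under the lid two plates lie side by side (y = +50 and -50 mm), tops 70 mm above the bench: the service plate with one small hole and the tube block with six 24 mm wells; which is where varies
- lid (a joint): hinge angle of the lid, rad: 0 shut, grows as it lifts, 1.85 on its stop (leaning back). Lid: 0.25 kg, 160 mm from hinge to front edge, 220 mm wide, 8 mm thick. It swings freely: let go before upright (1.57) it falls shut, let go beyond upright it sinks gently back onto its stop
- lid_grip (a point): centre of the lid's round grip bar, 16 mm thick, 36 mm long along the hinge direction (y), held 34 mm ahead of the lid's front edge by an 18 mm wide neck; 91 mm above the bench when shut, free below. Pinched by its two ends it turns between the fingers while they stay pointing down. Axes of the lid: x from grip to hinge. It travels a circle of 194 mm radius about lid_hinge
- lid_hinge (a point): point on the lid's hinge axis at mid-width, 91 mm above the bench, axes as heater; the axis runs along its y
- stylus: loose upright stylus, 50 g: round aluminium handle 14 mm thick, 80 mm long; below it a thin round steel end 7 mm thick, 50 mm long. Origin: centre of the handle, 90 mm above the tip; z points from tip to handle. It starts with its thin end in the stand's hole, handle resting on the stand's top, origin 100 mm above the bench; pull it straight up over 50 mm to free it
- stylus_tip (a point): the end of the stylus's thin end, on its axis; axes as stylus
- stand: fixed grey stylus stand, a block 70 x 70 mm, 60 mm high, on an 84 x 84 x 6 mm foot; 9 mm hole, 55 mm deep, in the middle of its top. Origin: centre of its underside on the bench, z up
- service_bay: the aluminium inner plate with the single hole, 150 (x) x 95 (y) mm, fixed in the heater, axes as heater. Origin 60 mm below the centre of the plate's top face (10 mm above the bench)
- reset_hole (a point): centre of the mouth of the round service hole (17 mm wide, flat dark ring around it) in the top face of the plate, 70 mm above the bench; the hole goes straight down through the 10 mm plate. The flat top of the reset button (26 mm wide) lies 22 mm below this point when up, 30 mm below it when fully down
- reset_button (a joint): travel of the recessed reset button, m: 0 up, 0.008 fully down; spring loaded, straight down, about 2 N to start and 6 N fully down; it springs back when let go
- bottle: bystander: white bottle, 60 mm across, 110 mm high; origin centre of its underside; leave alone
- carton: bystander: blue carton 80 x 110 x 35 mm high; origin centre of its underside; leave alone
- jar: bystander: glass jar, 64 mm across, 70 mm high; origin centre of its underside; leave alone
Not all that is in view belongs to the job. What is shaped like the stand but green or yellow is not meant.

How it is judged (in metres and radians):
On the way, in this order (a step that is already met when the one before it is completed fails the run):
1. the lid is open on its stop (value of joint lid above 1.77 rad), for 0.2 s.
2. the stylus is out of its stand, in the gripper (z of stylus_tip in the frame of stand above 0.062 m and contact force between stylus and the fingers above 1 N), for 0.1 s.
3. the stylus's thin end reaches down through the service hole (horizontal distance between stylus_tip and reset_hole below 0.008 m and z of stylus_tip in the frame of service_bay below 0.05 m), for 0.1 s.
4. the reset button is down (value of joint reset_button above 0.006 m), for 0.1 s.
At the end, for the whole second after the job is handed in: The robot still holds the stylus (fingers touching it), its tip inside the service hole (within 8 mm of the hole's axis, through the plate, stylus within 0.35 rad of upright), pressing the reset button at least 6 of its 8 mm down with over 2 N, and the lid rests open on its stop (over 1.77 rad) (all of step 3 and value of joint reset_button above 0.006 m and contact force between stylus and the fingers above 1 N and contact force between stylus and service_bay above 2 N and angle between stylus's own z axis and vertical below 0.35 rad and value of joint lid above 1.77 rad); the arm keeps its last pose, push and grip.
It fails at once if the bottle is disturbed (moved over 20 mm or tipped) (distance of bottle from where it was at the start of the episode above 0.02 m or angle between bottle's own z axis and vertical above 0.3 rad).
It fails at once if the carton is disturbed (moved over 20 mm or tipped) (distance of carton from where it was at the start of the episode above 0.02 m or angle between carton's own z axis and vertical above 0.3 rad).
It fails at once if the jar is disturbed (moved over 20 mm or tipped) (distance of jar from where it was at the start of the episode above 0.02 m or angle between jar's own z axis and vertical above 0.3 rad).
It also fails if it takes over 64 s, if anything falls off the work surface, if the arm or the gripper's body presses on something with over 40 N, if the wrist force passes 120 N, or if a joint passes its speed limit or range.

## Working session

There is one attempt and no reset: what is moved stays moved. The work goes in short steps, Python scripts to look and compute and a tool call to move; the robot and the scene stay as the last step left them, time stands still between calls to the robot, and variables do not carry over. Pictures are saved under pics/ and viewed, about 8 in all and at most 12, crops included, and the job is handed in when it is done.

Besides the shell and the picture viewer there is one more tool, called after ">>>" by a JSON object that holds its "api" and its "payload", one argument or row to a line. move_arm: Moves the arm, as the interface text tells. Its arguments: {"type":"object","properties":{"rows":{"type":"array","items":{"type":"array","items":{"type":"array","items":{"type":"number"}}}},"squeeze":{"type":"number"}},"required":["rows"]}

```bash
mkdir -p pics
cat > h.py <<'E'
import numpy as np, cv2
from rig import sense, eyes, ctrl
from scipy.spatial.transform import Rotation as R
def cap(n,save=None):
    c=eyes.capture(n)
    if save: cv2.imwrite('pics/'+save,c['color'])
    return c
def rot(q): return R.from_quat([q[1],q[2],q[3],q[0]]).as_matrix()
def camR(c):
    a=np.array(c['attitude'],float)
    return rot(a) if a.size==4 else a.reshape(3,3)
def ray(c,u,v):
    f=c['color'].shape[0]/2/np.tan(np.radians(c['vertical_fov'])/2)
    return np.array(c['xyz'],float),camR(c)@np.array([(u-c['cx'])/f,(v-c['cy'])/f,1])
def onz(c,u,v,z):
    o,d=ray(c,u,v); return (o+d*(z-o[2])/d[2]).round(1)
def proj(c,p):
    f=c['color'].shape[0]/2/np.tan(np.radians(c['vertical_fov'])/2)
    q=camR(c).T@(np.array(p,float)-np.array(c['xyz'])); return (q[:2]/q[2]*f+[c['cx'],c['cy']]).round(1)
E
python3 - <<'E'
from h import *
a=cap('top','top0.png');b=cap('scene','scene0.png')
for c in(a,b):print({k:v for k,v in c.items() if k!='color'})
print(sense())
E
```

```text
{'vertical_fov': 49.66838797372492, 'cx': 260.41703832475486, 'cy': 195.47902930624184, 'xyz': array([ 457.52702779,  -10.53160746, 1380.66594203]), 'attitude': array([ 0.03957906, -0.70307843,  0.70903956, -0.03710956])}
{'vertical_fov': 52.64013585511454, 'cx': 252.4763257763349, 'cy': 194.19673919112506, 'xyz': array([1155.92041621, -477.07081502,  965.2565332 ]), 'attitude': array([-0.31797424,  0.8466771 ,  0.40024551, -0.14776267])}
{'time_s': 0.1, 'joints': array([ 1.08061792e+00,  3.13405785e-01,  1.49832776e+00, -1.02355834e-06,
        1.33102972e+00, -2.23412676e-01]), 'dq': array([ 0.00241496, -0.00120478, -0.00313329,  0.00073804,  0.00231391,
       -0.0025622 ]), 'tau': array([ 4.09377040e-03, -4.12895823e+01, -2.60143822e+01, -1.99255379e-05,
        2.99322914e-03,  2.84844072e-05]), 'eef_pos': array([138.31130617, 506.23025828, 238.79885505]), 'ee_rot': array([ 2.43704358e-04,  7.94862342e-01,  6.06789514e-01, -5.32154653e-04]), 'force': array([0.06915209, 0.44618439, 0.2615345 ]), 'wrist_torque': array([ 0.03281244, -0.00665801,  0.04027217]), 'grip_width': 0.9994503002429703}
```

View pics/top0.png

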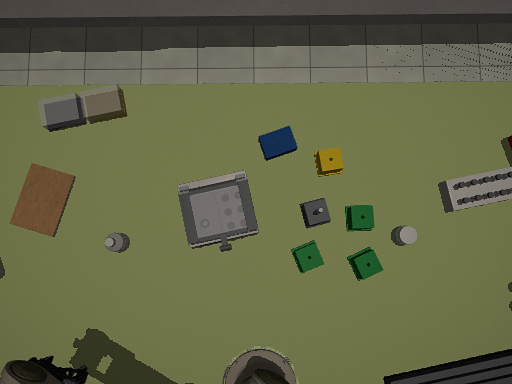

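View pics/scene0.png

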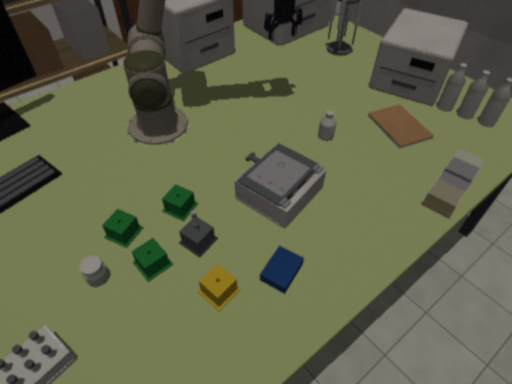

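The top view shows the heater near (218,210), slightly turned, with the grip at about (225,245). The service hole shows through the lid near (205,223), and the grey stand with the stylus is at (316,212). The bottle is at (116,242), the carton at (278,143) and the jar at (404,235). Next I enlarge the view to measure.

Run:
```python
import cv2
i=cv2.imread('pics/top0.png')[165:265,170:335]
i=cv2.convertScaleAbs(i,alpha=1.6)
i=cv2.resize(i,None,fx=4.8,fy=4.8,interpolation=cv2.INTER_CUBIC)
cv2.imwrite('pics/topc.png',i);print(i.shape)
```

```text
(480, 792, 3)
```

View pics/topc.png

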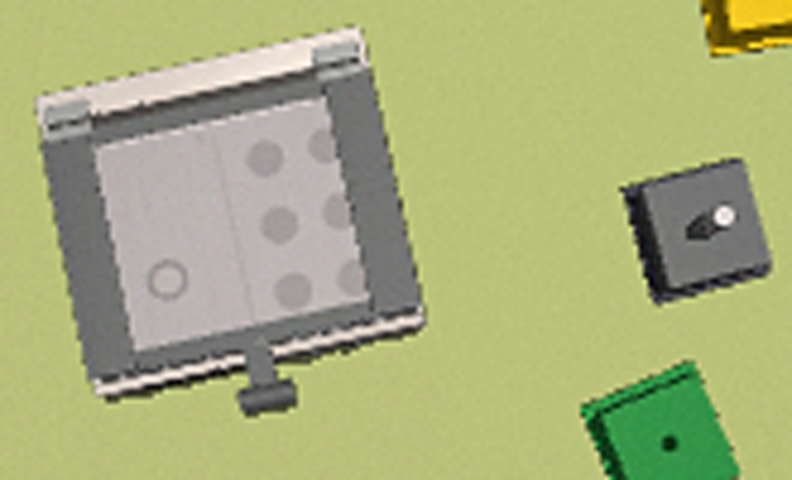

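Run:
```python
from h import *
c=cap('top')
P=lambda u,v,z:onz(c,(u+.5)/4.8-.5+170,(v+.5)/4.8-.5+165,z)
for n,u,v,z in[('gripA',240,405,91),('gripB',297,390,91),('grip',268,397,91),('hole',167.5,280,70),('sty',724,215,140),
 ('BL',40,97,90),('BR',362,30,90),('FR',425,318,85),('FL',97,385,85),('lidFL',133,350,70),('lidFR',372,300,70),('pBL',95,147,70),('pBR',325,97,70)]:
  print(n,P(u,v,z))
s=sense();print(s['eef_pos'],rot(s['ee_rot']).round(3))
w=cap('wrist');print({k:v for k,v in w.items() if k!='color'})
```

```text
gripA [433.1 120.7  91. ]
gripB [442.4  84.   91. ]
grip [438.1 102.7  91. ]
hole [514.7 170.7  70. ]
sty [ 549.2 -186.2  140. ]
BL [634.1 252.2  90. ]
BR [676.6  41.3  90. ]
FR [488.    1.4  85. ]
FL [446.6 213.8  85. ]
lidFL [469. 193.  70.]
lidFR [500.4  36.3  70. ]
pBL [603.1 219.3  70. ]
pBR [635.2  66.8  70. ]
[138.34174788 506.25603489 238.88468398] [[ 0.264  0.965 -0.   ]
 [ 0.965 -0.264 -0.001]
 [-0.001 -0.    -1.   ]]
{'vertical_fov': 63.40835609566625, 'cx': 252.05695269067093, 'cy': 198.5801215083536, 'xyz': array([ 60.14815852, 527.93350767, 373.27867757]), 'attitude': array([0.12750834, 0.78473853, 0.59873213, 0.09719513])}
```

>>> {"api": "move_arm", "payload": {
  "rows": [
    [[-310,396,30,-4.4,0.4],[-310,396,30,-4.4,0.4],[-310,396,30,-4.4,0.4],[-310,396,30,-4.4,0.4],[-310,396,30,-4.4,0.4],[-310,396,30,-4.4,0.4],[-310,396,30,-4.4,0.4],[-310,396,30,-4.4,0.4],[-310,396,30,-4.4,0.4],[-310,396,30,-4.4,0.4],[-310,396,30,-4.4,0.4],[-310,396,30,-4.4,0.4]]
  ],
  "squeeze": 60
}}

```text
time_s: 1.7
eef_pos: [438.0, 103.9, 209.3]
ee_rot: [0.0, 0.635, 0.773, -0.0]
force: [-0.0, -0.2, 0.4]
grip_width: 0.7
```

Run:
```python
from h import *
w=cap('wrist');i=cv2.convertScaleAbs(w['color'],alpha=1.6)
for p in [(438,102.5,91),(434.5,120,91),(441.5,85,91),(514.7,170.7,70)]:
  u=proj(w,p);print(u);cv2.drawMarker(i,tuple(int(x) for x in u),(0,0,255),1,10)
cv2.imwrite('pics/w1.png',i)
s=sense();print(s['time_s'],s['eef_pos'],rot(s['ee_rot']).round(3),s['grip_width'],s['force'])
```

```text
[250.3 194.5]
[271.2 194.5]
[229.4 194.6]
[302.2 271.8]
1.75 [438.14434381 103.77413512 209.30401112] [[-0.194  0.981 -0.   ]
 [ 0.981  0.194 -0.001]
 [-0.001 -0.    -1.   ]] 0.6980451161406372 [-0.00313684 -0.23590099 -1.27136115]
```

View pics/w1.png

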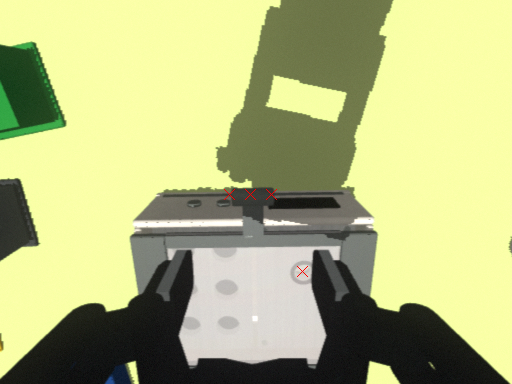

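The grip and hole line up with my projections to within 2 mm. Now I go down and pinch the bar.

>>> {"api": "move_arm", "payload": {
  "rows": [
    [[0,0,60,0,0.4],[0,0,115,0,0.4],[0,0,130,0,0.4],[0,0,130,0,0.4],[0,0,130,0,-1],[0,0,130,0,-1],[0,0,130,0,-1],[0,0,130,0,-1],[0,0,130,0,-1]]
  ],
  "squeeze": 40
}}

```text
time_s: 2.88
eef_pos: [438.7, 104.1, 80.6]
ee_rot: [0.001, 0.635, 0.773, 0.001]
force: [-2.5, 4.1, 7.1]
grip_width: 0.416
```

>>> {"api": "move_arm", "payload": {
  "rows": [
    [[0,1,-19,0,-1],[0,4,-38,0,-1],[0,9,-57,0,-1],[0,15,-75,0,-1],[0,24,-93,0,-1],[0,34,-109,0,-1],[0,46,-125,0,-1],[0,59,-139,0,-1],[0,73,-152,0,-1],[0,89,-163,0,-1]]
  ]
}}

```text
time_s: 4.12
eef_pos: [525.0, 122.6, 244.1]
ee_rot: [-0.001, 0.634, 0.773, 0.001]
force: [-0.8, 6.8, -5.7]
grip_width: 0.414
```

>>> {"api": "move_arm", "payload": {
  "rows": [
    [[0,17,-10,0,-1],[0,35,-18,0,-1],[0,53,-24,0,-1],[0,72,-28,0,-1],[0,91,-30,0,-1],[0,111,-31,0,-1],[0,130,-29,0,-1],[0,145,-27,0,-1],[0,145,-27,0,-1]]
  ]
}}

```text
time_s: 5.25
eef_pos: [667.3, 153.2, 272.2]
ee_rot: [-0.001, 0.633, 0.774, 0.002]
force: [-3.1, 9.2, 3.3]
grip_width: 0.407
```

>>> {"api": "move_arm", "payload": {
  "rows": [
    [[0,0,0,0,0.5],[0,0,0,0,0.5],[0,0,0,0,0.5],[0,0,0,0,0.5],[0,0,-30,0,0.5],[0,-5,-60,0,0.5],[0,-15,-70,0,0.5]]
  ]
}}

```text
time_s: 6.12
eef_pos: [652.5, 149.7, 343.6]
ee_rot: [-0.0, 0.634, 0.774, 0.003]
force: [-0.2, -0.4, -0.8]
grip_width: 0.749
```

Run:
```python
from h import *
cap('scene','s1.png')
i=cv2.imread('pics/s1.png')[60:300,100:420]
cv2.imwrite('pics/s1c.png',cv2.resize(cv2.convertScaleAbs(i,alpha=1.6),None,fx=2.4,fy=2.4,interpolation=cv2.INTER_CUBIC))
s=sense();print(s['time_s'],s['eef_pos'],rot(s['ee_rot']).round(3),s['grip_width'],s['force'],s['joints'].round(2))
```

```text
6.175 [651.6056472  149.64243915 344.3888063 ] [[-0.198  0.98   0.004]
 [ 0.98   0.197  0.005]
 [ 0.005  0.005 -1.   ]] 0.7511452532472646 [-0.612797   -0.38838924  1.18542553] [ 0.05  0.63  0.75  0.01  1.76 -1.72]
```

View pics/s1c.png

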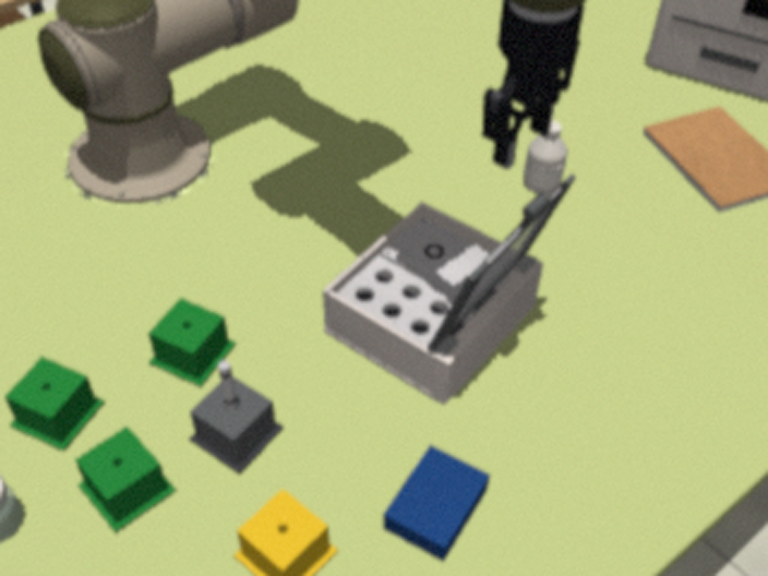

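The lid is back on its stop, leaning past upright. The stylus stands in the grey stand (crop 225,368) and the hole is at crop (434,251). I cross-check both against the top view.

Run:
```python
from h import *
b=cap('scene');print('sty',onz(b,193.8,213.1,140),'hole',onz(b,280.6,164.4,70), proj(b,(549,-186,140)))
s=sense();Rm=rot(s['ee_rot'])
print(Rm.T@(np.array([548,-186,190])-s['eef_pos']))
c=cap('top');g=cv2.cvtColor(c['color'],cv2.COLOR_BGR2GRAY)
print(g[195:230,300:335:2][::3])
m=(c['color'].max(2).astype(int)-c['color'].min(2)<18)&(g<110);m[:, :295]=0;m[:, 340:]=0;m[:190]=0;m[235:]=0
k,_=cv2.findContours(m.astype('uint8'),0,2);k=max(k,key=cv2.contourArea);r=cv2.minAreaRect(k);print(r,onz(c,*r[0],60))
```

```text
sty [ 555.5 -183.1  140. ] hole [515.1 175.5  70. ] [191.6 212.2]
[-309.33089874 -168.65140047  151.10749266]
[[122 124 123 122 123 121 121 123 122 123 121 123 122 122 123 121 121 122]
 [122 122 122 123 124 122 124 123 126 125  66  41  71 123 123 124 120 123]
 [124 125 124 127  94  35  56  63  80  79  78  80  78 126 122 122 122 121]
 [ 46  47  85  80  78  78  79  80  78  79  79  79  78 102 124 123 120 121]
 [ 68  18  41  81  78  81  78  79  78  75  66  76  79  77 126 123 122 122]
 [125  17  23  83  80  79  78  80  39  75 151 145  78  77 102 123 122 122]
 [123  27  24  55  78  80  80  31  35  34  79  77  78  77  78 123 123 122]
 [121 127  16  21  82  80  81  79  81  78  80  78  78  77  76 126 121 120]
 [121 123  48  21  86  79  79  78  78  78  79  80  79  81  80  81 122 122]
 [122 123  31  17  30  80  79  81  81  82  45  14  49  49  40 128 122 121]
 [123 123 125  19  20  15  19  51  47  75 129 126 122 122 122 123 122 122]
 [123 122 123  95 130 127 124 122 122 123 122 122 121 122 122 121 121 123]]
((314.881103515625, 212.67190551757812), (25.212055206298828, 25.961458206176758), 74.47589111328125) [ 544.8 -179.6   60. ]
```

>>> {"api": "move_arm", "payload": {
  "rows": [
    [[-103,-55,5,0,0.5],[-205,-110,30,0,0.5],[-308,-166,100,0,0.5],[-308,-166,100,0,0.5],[-308,-166,100,0,0.5],[-308,-166,100,0,0.5],[-308,-166,100,0,0.5],[-308,-166,100,0,0.5],[-308,-166,100,0,0.5]]
  ]
}}

```text
time_s: 7.4
eef_pos: [550.6, -183.3, 240.2]
ee_rot: [-0.001, 0.633, 0.774, 0.002]
force: [0.0, 0.5, -0.4]
grip_width: 0.754
```

Run:
```python
from h import *
w=cap('wrist');i=cv2.convertScaleAbs(w['color'],alpha=1.5)
for p in [(551,-185,140)]:
  u=proj(w,p);print(u);cv2.drawMarker(i,tuple(int(x) for x in u),(0,0,255),1,10)
cv2.imwrite('pics/w2.png',i);cv2.imwrite('pics/w2r.png',w['color'])
s=sense();print(s['time_s'],s['eef_pos'],rot(s['ee_rot']).round(3),s['grip_width'],s['force'])
```

```text
[249.1 201.7]
7.45 [ 550.58379426 -183.36086005  240.27801582] [[-0.199  0.98   0.001]
 [ 0.98   0.199  0.005]
 [ 0.005  0.002 -1.   ]] 0.7489500375599819 [ 0.70492589 -0.00724803  0.09303126]
```

View pics/w2.png

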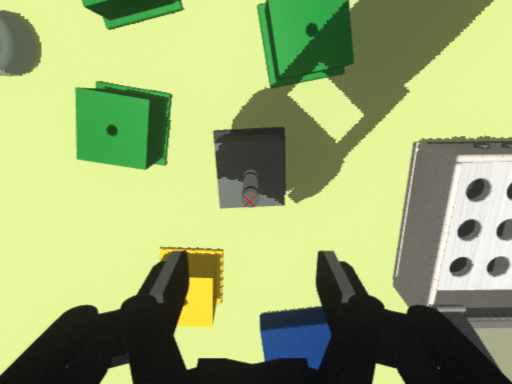

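The stylus cap is at about (250,194), roughly 3–4 mm toward -x from where I expected it. I correct for that, descend and grip.

>>> {"api": "move_arm", "payload": {
  "rows": [
    [[-1,-3,50,0,0.5],[-1,-3,100,0,0.5],[-1,-3,133,0,0.5],[-1,-3,133,0,0.5],[-1,-3,133,0,-1],[-1,-3,133,0,-1],[-1,-3,133,0,-1],[-1,-3,133,0,-1],[-1,-3,133,0,-1],[-1,-3,133,0,-1],[-1,-3,133,0,-1]]
  ],
  "squeeze": 60
}}

```text
time_s: 8.82
eef_pos: [548.5, -184.5, 108.5]
ee_rot: [-0.0, 0.633, 0.774, 0.002]
force: [-0.2, 0.1, 6.9]
grip_width: 0.149
```

>>> {"api": "move_arm", "payload": {
  "rows": [
    [[0,0,-20,0,-1],[0,0,-50,0,-1],[0,0,-90,0,-1],[0,0,-130,0,-1],[0,0,-150,0,-1],[0,0,-150,0,-1],[0,0,-150,0,-1]]
  ]
}}

```text
time_s: 9.7
eef_pos: [547.7, -185.0, 257.3]
ee_rot: [-0.001, 0.633, 0.774, 0.002]
force: [-0.2, -0.2, -0.5]
grip_width: 0.145
```

Run:
```python
from h import *
s=sense();print(s['time_s'],s['eef_pos'],rot(s['ee_rot']).round(3),s['grip_width'],s['force'])
w=cap('wrist');b=cap('scene')
p=s['eef_pos']
i=cv2.convertScaleAbs(w['color'],alpha=1.5)
for dz in(-98.5,-58.5): 
  for c in(w,b):print(dz,proj(c,p+[0,0,dz]))
  cv2.drawMarker(i,tuple(int(x) for x in proj(w,p+[0,0,dz])),(0,0,255),1,8)
u=proj(b,p+[0,0,-60]).astype(int)
j=cv2.convertScaleAbs(b['color'],alpha=1.5)
cv2.drawMarker(j,tuple(int(x) for x in proj(b,p+[0,0,-98.5])),(0,0,255),1,4)
j=j[u[1]-50:u[1]+50,u[0]-50:u[0]+50];i=i[100:300,170:340]
j=cv2.resize(j,(400,400),interpolation=cv2.INTER_CUBIC);i=cv2.resize(i,(340,400),interpolation=cv2.INTER_CUBIC)
print(u);cv2.imwrite('pics/w3.png',np.hstack([i,j]))
```

```text
9.7 [ 547.71379965 -184.959833    257.26528227] [[-0.199  0.98   0.001]
 [ 0.98   0.199  0.005]
 [ 0.005  0.002 -1.   ]] 0.14488324416885362 [-0.18736588 -0.24562325 -0.51736238]
-98.5 [251.3 202.2]
-98.5 [190.8 207.3]
-58.5 [251.4 221.9]
-58.5 [189.1 197.6]
[189 198]
```

View pics/w3.png

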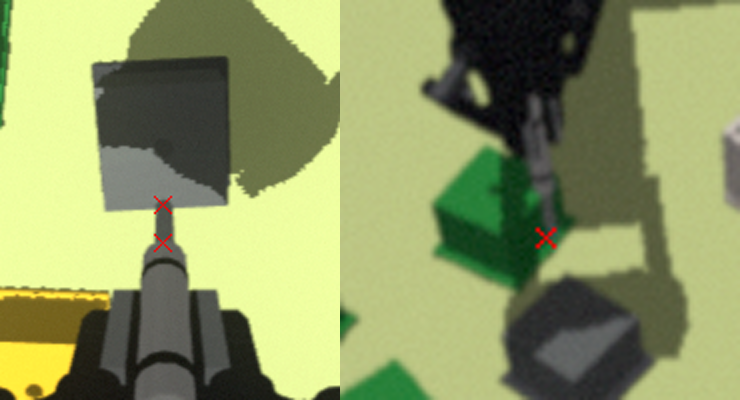

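The stylus is held upright and central, and its tip matches the TCP projection within about 1 px. Next I hover above the hole.

>>> {"api": "move_arm", "payload": {
  "rows": [
    [[60,6,0,0,-1],[120,13,0,0,-1],[180,19,0,0,-1],[240,26,0,0,-1],[300,32,0,0,-1],[357,38,0,0,-1],[357,38,30,0,-1],[357,38,60,0,-1],[357,38,60,0,-1],[357,38,60,0,-1]]
  ]
}}

```text
time_s: 11.05
eef_pos: [514.5, 172.7, 200.0]
ee_rot: [-0.001, 0.633, 0.774, 0.003]
force: [1.1, 0.1, 0.2]
grip_width: 0.148
```

Run:
```python
from h import *
w=cap('wrist')
s=sense();p=s['eef_pos'];print(s['time_s'],p,rot(s['ee_rot']).round(3),s['grip_width'],s['force'])
i=cv2.convertScaleAbs(w['color'],alpha=1.5)
print('tip',proj(w,p+[0,0,-98.5]),'hole pred',proj(w,(514,172,70)))
u=proj(w,(514,172,70)).astype(int);x0,y0=u[0]-60,u[1]-50;print(x0,y0)
cv2.imwrite('pics/w4.png',cv2.resize(i[y0:y0+100,x0:x0+120],None,fx=6,fy=6,interpolation=cv2.INTER_CUBIC))
```

```text
11.1 [514.58729941 172.67412904 200.30014609] [[-0.199  0.98   0.003]
 [ 0.98   0.199  0.005]
 [ 0.005  0.004 -1.   ]] 0.14479997934538005 [-0.18647945 -0.70143468 -0.01215696]
tip [251.2 202.4] hole pred [250.5 189.7]
190 139
```

View pics/w4.png

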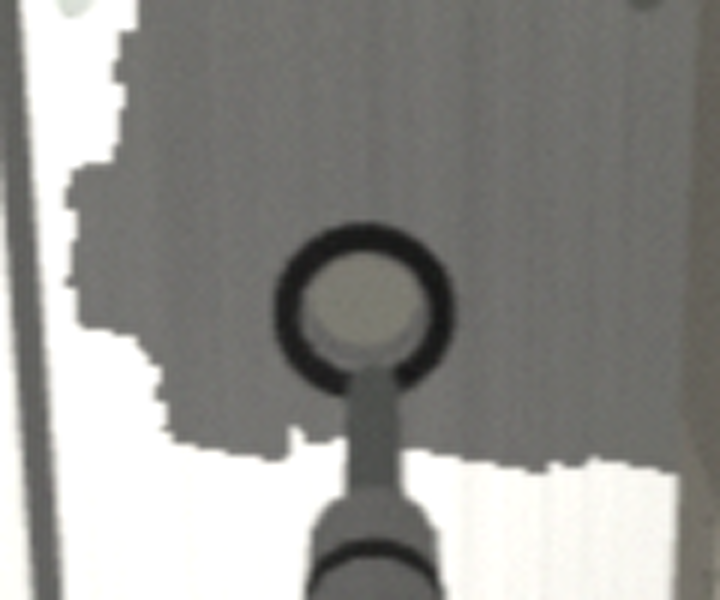

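The ring is centred at crop (365,310), and the tip's axis column is about 373 with its far edge at row 367. I work out the small offset between them.

Run:
```python
from h import *
w=cap('wrist');s=sense();p=s['eef_pos'];Rm=rot(s['ee_rot']);ti=p[2]-98.5
h=onz(w,250.75,190.6,70);t=onz(w,252.0,203.5,ti)
print(p,h,t,'tool shift',(Rm.T@(h-t)).round(1),'from TCP',(Rm.T@(h-p)).round(1))
```

```text
[514.60097752 172.63837591 200.31937991] [515.  172.4  70. ] [515.7 173.5 101.8] tool shift [-1.1 -1.  31.8] from TCP [ -0.9  -0.2 130.3]
```

>>> {"api": "move_arm", "payload": {
  "rows": [
    [[-1,-1,10,0,-1],[-1,-1,20,0,-1],[-1,-1,30,0,-1],[-1,-1,40,0,-1],[-1,-1,50,0,-1],[-1,-1,50,0,-1]]
  ],
  "squeeze": 80
}}

```text
time_s: 11.9
eef_pos: [513.6, 171.7, 149.4]
ee_rot: [-0.001, 0.633, 0.774, 0.003]
force: [0.2, 0.6, -0.3]
grip_width: 0.143
```

>>> {"api": "move_arm", "payload": {
  "rows": [
    [[0,0.5,4,0,-1],[0,0.5,7,0,-1],[0,0.5,10,0,-1],[0,0.5,10.5,0,-1],[0,0.5,10.5,0,-1]]
  ]
}}

```text
time_s: 12.52
eef_pos: [514.4, 171.9, 139.3]
ee_rot: [-0.001, 0.633, 0.774, 0.003]
force: [0.3, -1.0, 4.4]
grip_width: 0.139
```

>>> {"api": "move_arm", "payload": {
  "rows": [
    [[0,0,1,0,-1],[0,0,2,0,-1],[0,0,2,0,-1],[0,0,2,0,-1]]
  ]
}}

```text
time_s: 13.02
eef_pos: [514.8, 172.0, 138.3]
ee_rot: [-0.0, 0.633, 0.774, 0.003]
force: [-0.8, 0.4, 11.8]
grip_width: 0.144
```

Run:
```python
from h import *
f=[]
for k in range(4):
  w=cap('wrist');s=sense();f.append(s['force'][2])
print(s['time_s'],s['eef_pos'],s['grip_width'],f)
i=cv2.convertScaleAbs(w['color'],alpha=1.5)[130:250,190:310]
b=cv2.convertScaleAbs(cap('scene')['color'],alpha=1.5)[90:250,200:360]
cv2.imwrite('pics/w5.png',np.hstack([cv2.resize(x,(390,390),interpolation=cv2.INTER_CUBIC) for x in(i,b)]))
```

```text
13.225 [514.78166593 171.96054092 138.34595604] 0.13932790407062157 [np.float64(11.987347247287017), np.float64(12.108178916887265), np.float64(12.17636057742089), np.float64(12.503107618356632)]
```

View pics/w5.png

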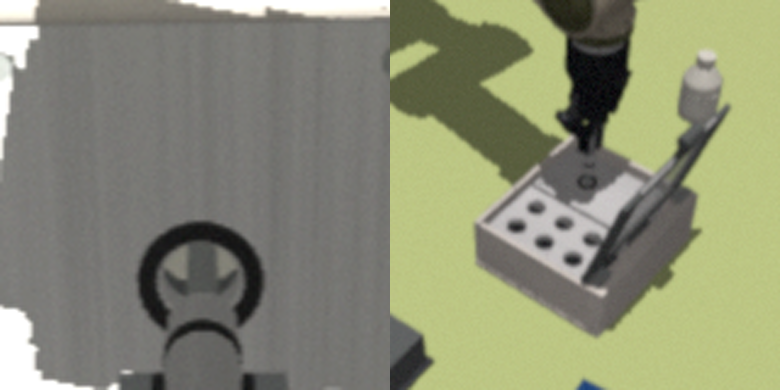

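The stylus passes through the ring, centred, and the lid is still open. The steady 12 N push is above the button's 6 N full-travel force and the estimated tip height is about 40 mm, so the button is fully down.

```bash
python3 -c "
from h import *
print(ctrl.finish_job())"
```

```text
the job is handed in; nothing more can be done
None
```

I opened the lid onto its stop, took the stylus from the grey stand, pushed it through the service hole, and handed the job in at about 13 s with the button held down. The interface gives no verdict, so this rests on my own last checks:

- **Button:** the push was a steady 12 N, above the 6 N needed for full travel. The estimated tip height was 39.8 mm, against 40 mm for fully down.
- **Stylus:** it was gripped (opening about 12 mm as read, against the 14 mm handle), close to upright and centred in the hole to about 1 mm.
- **Lid:** it was still leaning back on its stop in the last picture.
- **Bottle, carton and jar:** my route kept clear of all three. I did not measure their positions again at the end.

The scene camera placed the stylus and hole about 5–7 mm away from the top and wrist views. I relied on the wrist view for the grasp and the insertion.

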